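Load the modelling bench caddy

TASK

Clear the cutting mat into the wooden caddy: stand the flat-lidded paint pot in the wide round recess, stand the pointed dropper bottle in the black sleeve, lay the sanding block in the rectangular recess and slip the masking tape roll over the spindle, each fully down. Leave the cement pot with the knobbed lid and the flat-capped bottle standing where they are.

Things in the scene. Friction and masses are not known exactly. Their poses are not given: they have to be found in the camera images.
- paint_pot_mid (a point): Paint pot to be put away: round glass pot with a flat, full-width white lid, 36 mm diameter, 38 mm high, standing upright on the green cutting mat (its top is 3 mm above the work surface). This point is on its axis, half-way up (19 mm above its underside); z up. About 60 g.
- dropper_mid (a point): Dropper bottle to be put away: slim round white bottle, 26 mm diameter up to 42 mm, then a shoulder and a thin pointed nozzle, 64 mm high in all, standing upright on the green cutting mat (its top is 3 mm above the work surface). This point is on its axis, half-way up (32 mm above its underside); z up. Grip it by the straight body. About 35 g.
- sander_mid (a point): Sanding block to be put away: grey bar 50 x 24 mm, 24 mm high, with a dark abrasive underside, lying flat on the cutting mat (mat top 3 mm above the work surface) at any yaw. This point is its centre, 12 mm above its underside; x along its 50 mm length, z up. About 50 g.
- tape_mid (a point): Roll of masking tape to be put away: rigid buff ring, 44 mm outside, 27 mm hole, 18 mm high, lying flat on the cutting mat (mat top 3 mm above the work surface). This point is its centre, 9 mm above its underside; z along its axis, up. About 35 g.
- cement_pot_mid (a point): Look-alike that stays where it is: cement pot, the same 36 mm round glass pot but its lid carries a thin upright brush knob (12 mm diameter); lid top at 32 mm, knob top at 56 mm. This point is on its axis 19 mm above its underside; z up.
- flat_bottle_mid (a point): Look-alike that stays where it is: slim round white bottle, 26 mm diameter, with a flat full-width screw cap and no nozzle, 52 mm high. This point is on its axis, half-way up (26 mm above its underside); z up.
- wide_seat (a point): Pale wood insert, 80 mm (x) by 66 mm (y), one of four fixed in a row along y, 70 mm apart in any order, in a low fixed plywood caddy (rim 15 mm above the bench). Point: centre of the surface the thing rests on, z up. Wide round recess, 52 mm diameter and 8 mm deep with a dark floor (insert's top 8 mm above the point): the paint pot's place.
- sleeve_seat (a point): Pale wood insert, 80 mm (x) by 66 mm (y), one of four fixed in a row along y, 70 mm apart in any order, in a low fixed plywood caddy (rim 15 mm above the bench). Point: centre of the surface the thing rests on, z up. Raised black round sleeve, open at the top, 42 mm inside, 50 mm outside, its rim 16 mm above this point: the dropper bottle's place.
- slot_seat (a point): Pale wood insert, 80 mm (x) by 66 mm (y), one of four fixed in a row along y, 70 mm apart in any order, in a low fixed plywood caddy (rim 15 mm above the bench). Point: centre of the surface the thing rests on, z up. Rectangular recess, 66 mm (along x) by 40 mm (along y), 8 mm deep with a dark floor (insert's top 8 mm above the point): the sanding block's place, its length along x.
- spindle_seat (a point): Pale wood insert, 80 mm (x) by 66 mm (y), one of four fixed in a row along y, 70 mm apart in any order, in a low fixed plywood caddy (rim 15 mm above the bench). Point: centre of the surface the thing rests on, z up. Flat top with an upright metal spindle in the middle, 10 mm diameter, rising 18 mm above this point: the tape roll goes over it and lies flat on the block.

How it is judged:
By the outcome, as a careful person would: the job done as asked, in the order asked, and still so for the second after the job is handed in, with the robot touching nothing.
It also fails if it takes over 106 s, if anything falls off the work surface, if the arm or the gripper's body presses on something with over 40 N, if the wrist force passes 120 N, or if a joint passes its speed limit or range.

ROBOT

A 7-joint arm with a two-finger parallel gripper is mounted at the origin on the work surface. World frame = base frame: x ahead of the robot, y to its left, z up, the work surface at z = 0. Lengths are in m, angles in rad, forces in N, time in s.
With the tool pointing down it reaches from about 0.425 to 0.95 m from the base axis. Payload 16.7 kg.
Tool frame: the origin (TCP) lies at the very end of the fingers, on their centre line; the grasp point (between the pads) lies 19 mm behind it; z points along the fingers, y is the line along which they close (so a half turn about z gives the same grasp; the last joint's range is limited). The gripper opens to 94 mm and grips with 3 to 60 N. Pads are 16 mm wide; open, the fingers measure 119 mm over their backs; the gripper's body (75 mm by 177 mm) begins 78 mm behind the grasp point.
Start: joints at [-1.415, 0.426, 0.074, 1.606, -0.034, 1.111, -0.067], TCP at [0.203, 0.644, 0.173] pointing down, gripper open.
Joint ranges: [-2.85, 2.85], [-0.5, 2.14], [-1.23, 1.37], [0.21, 2.46], [-1.02, 4.16], [0.16, 2.05], [-2.73, 2.73]. Speed limits (rad/s): [1.89, 1.89, 2.39, 2.39, 3.01, 3.01, 3.01].

INTERFACE

Orientations are given as a rotation vector (axis times angle).
In Python, from station import robot gives the robot as it stands.
- The arm moves only by the tool servo_tool, never from a script. Its argument "targets" is a list of rows, each a list of 7 numbers: the closure, from 0 (fully open) to 1 (shut), then the shift along the tool's x, y, z in m, then the turn, a rotation vector about the tool's x, y, z in rad. In form: [[grip, dx, dy, dz, ax, ay, az], ...]. A call has 1 to 12 rows; each row is the pose to reach, as a shift and turn from the pose commanded when the call began, along the tool's axes at that moment; what a row does not reach only later rows make up. A row lasts 1/12 s, in which the tool goes at most 41.7 mm and 7.16 degrees, less where a joint would pass 70% of its speed; a pose out of reach is approached as far as the arm can. A call with a gripper value outside its range is refused whole. The fingers move at their own pace and stop on an object; "squeeze" is the grip in N (left out, the last holds). Time passes only in rows, so rows that repeat a pose let the fingers close. It gives the time, the measured TCP pose, the force, the opening and the grip force at its end, in the units of the state.
- robot.sense(): the state, without advancing time (a new reading comes with each control period).
- robot.grab_frame(name): name is "scene" or "top" or "wrist"; returns a dict with "img" (420x560x3 uint8, red, green, blue), "mtx" (3x3 intrinsics, pixels), "eye" and "orientation" of the camera in the world. Camera axes: x right, y up, looking along -z (the intrinsics and any distortion apply to the point x, -y, -z); pixel columns grow to the right and rows downward; lengths in m; the calibration is good to about 2 mm. A picture is of the moment at which its call begins. There is no depth.
- robot.close_job(): hands the job in; it is judged then, once.
The state is a dict: "time": time; "joint_pos": joint angles; "joint_vel": joint speeds; "tau": joint torques, N m; "eef_pos": TCP position; "tcp_rot": TCP orientation; "force": force on the tool from outside, world axes, zero at the start; "moment": the same for the moment, N m; "width": finger opening in m; "grasp_force": force on a finger pad.
Only numpy, scipy, OpenCV 4.12 (cv2) and the standard library are available. Lean on these libraries where they do the work, as an engineer would, in place of code of your own. Each camera call takes 0.05 s, during which the arm holds its last target. There are 200 camera calls.

## Working session

There is one attempt and no reset: what is moved stays moved. The work goes in short steps, Python scripts to look and compute and a tool call to move; the robot and the scene stay as the last step left them, time stands still between calls to the robot, and variables do not carry over. Pictures are saved under pics/ and viewed, at most 14 in all, crops included, and the job is handed in when it is done.

Besides the shell and the picture viewer there is one more tool, called after "Emit:" in YAML: its name, and indented under it one key for each argument. servo_tool: Moves the arm, as the interface text tells. Its arguments: {"type":"object","properties":{"targets":{"type":"array","items":{"type":"array","items":{"type":"number"}}},"squeeze":{"type":"number"}},"required":["targets"]}

```bash
mkdir -p pics; cat > h.py <<'E'
import numpy as np,cv2,json
from scipy.spatial.transform import Rotation as R
from station import robot
def rot(o):
    o=np.array(o,float)
    return o if o.shape==(3,3) else (R.from_rotvec(o).as_matrix() if o.size==3 else R.from_quat(o).as_matrix())
def ray(f,u,v):
    m=np.array(f["mtx"]);d=np.array([(u-m[0,2])/m[0,0],-(v-m[1,2])/m[1,1],-1.])
    return np.array(f["eye"]),rot(f["orientation"])@d
def at(f,u,v,z):
    e,d=ray(f,u,v);return (e+d*(z-e[2])/d[2]).round(4)
E
python3 - <<'E'
from h import *
import pickle
for n in("top","scene"):
    f=robot.grab_frame(n);pickle.dump(f,open(n+".pkl","wb"))
    cv2.imwrite(f"pics/{n}0.png",cv2.resize(f["img"][:,:,::-1],(800,600),interpolation=cv2.INTER_CUBIC))
    print({k:v for k,v in f.items() if k!="img"})
print(robot.sense())
E
```

```text
{'mtx': array([[395.10499111,   0.        , 286.1879005 ],
       [  0.        , 395.10499111, 207.9731544 ],
       [  0.        ,   0.        ,   1.        ]]), 'eye': array([ 0.47940077, -0.00977427,  0.96063645]), 'orientation': array([ 0.07433381, -0.08263758, -1.58634731])}
{'mtx': array([[506.99572501,   0.        , 275.76310543],
       [  0.        , 506.99572501, 209.91535847],
       [  0.        ,   0.        ,   1.        ]]), 'eye': array([0.86361746, 0.48187067, 0.92437972]), 'orientation': array([0.20423312, 0.7551204 , 2.54445615])}
{'time': 0.1, 'joint_pos': array([-1.41549059,  0.42666235,  0.07383137,  1.60650245, -0.03409625,
        1.11076797, -0.06708066]), 'joint_vel': array([ 0.00199803, -0.00197858,  0.00012742, -0.00054205, -0.00145667,
        0.00110859,  0.00013138]), 'tau': array([ 7.58301350e-03, -9.37458158e+01,  3.67696881e+00, -4.55041409e+01,
       -4.85904899e-02,  1.68256019e-02,  2.64504843e-05]), 'eef_pos': array([0.20246701, 0.6435017 , 0.17266764]), 'tcp_rot': array([-4.76905900e-01, -3.10508679e+00,  1.69238522e-03]), 'force': array([ 0.18846654,  0.67799467, -0.71081399]), 'moment': array([ 0.02700875, -0.02202321,  0.02556879]), 'grasp_force': 0.0, 'width': 0.09395260827852901}
```

View pics/top0.png

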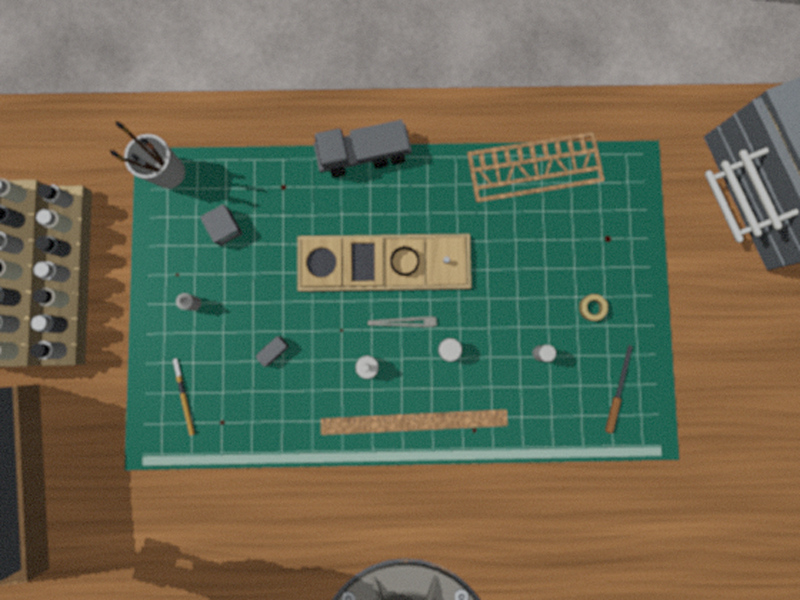

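View pics/scene0.png

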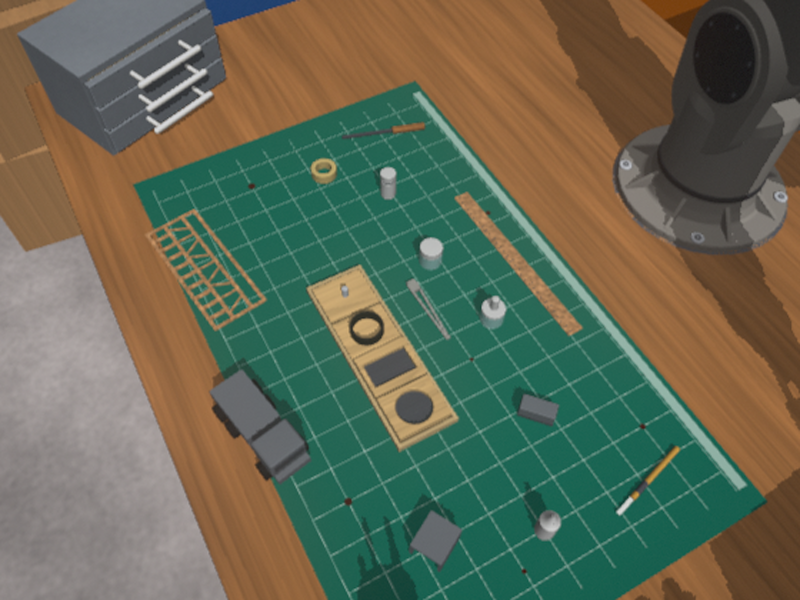

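The top view has the four inserts at (321..448, 262): wide, slot, sleeve, spindle. The objects are the dropper (186,301), sander (272,351), cement pot (367,368), paint pot (450,350), flat bottle (545,353) and tape (594,307). The scene view agrees. I'll enlarge tiles next to get precise pixels.

```bash
cat > tiles.py <<'E'
from h import *
import pickle,sys
def tile(f,u,v,h=20,s=260):
    u0,v0=int(u)-h,int(v)-h;c=f["img"][v0:v0+2*h,u0:u0+2*h,::-1]
    c=np.ascontiguousarray(cv2.resize(c,(s,s),interpolation=cv2.INTER_CUBIC));k=s/(2*h)
    for i in range(0,2*h,5):
        p=int(i*k);cv2.line(c,(p,0),(p,8 if i%10 else 14),(0,255,255),1);cv2.line(c,(0,p),(8 if i%10 else 14,p),(0,255,255),1)
    cv2.putText(c,f"{u0},{v0}",(16,26),0,.45,(0,255,255),1);return c
def sheet(f,pts,name,**k):
    t=[tile(f,*p,**k) for p in pts];cv2.imwrite(name,np.vstack([np.hstack(t[i:i+3]) for i in range(0,len(t),3)]))
E
python3 - <<'E'
from tiles import *
f=pickle.load(open("top.pkl","rb"));g=pickle.load(open("scene.pkl","rb"))
T=[(186,301),(272,351),(450,350),(594,307),(342,262),(427,262)]
S=[(548,524),(538,409),(431,252),(323,170),(402,387),(356,310)]
sheet(f,[(.7*a,.7*b) for a,b in T],"pics/tt.png");sheet(g,[(.7*a,.7*b) for a,b in S],"pics/ss.png",h=25)
E
```

```text
(no output)
```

View pics/tt.png

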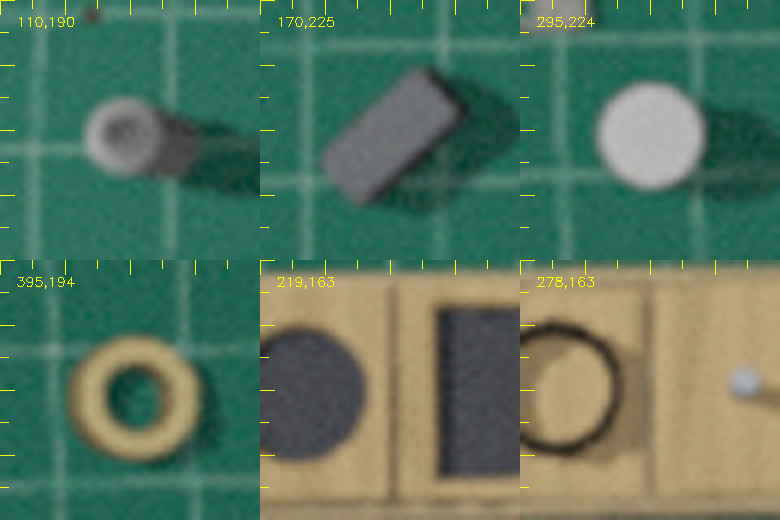

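View pics/ss.png

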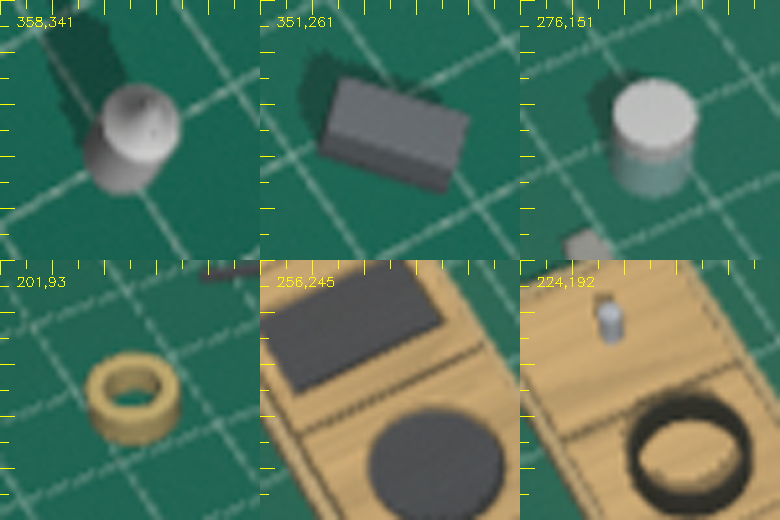

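Top-view raw pixels:

| Feature | Pixel |
|---|---|
| Dropper shoulder | (128.65, 210.5) |
| Sander top centre | (189.7, 245.5) |
| Paint lid | (314.8, 244.4) |
| Tape | (415.7, 214.8) |
| Wide recess | (224.6, 183.2) |
| Sleeve | (282.7, 182.4) |
| Spindle tip | (312.2, 181.4) |

The scene tiles give the second view, so I'll compare the two.

```bash
python3 - <<'E'
from h import *
import pickle
f=pickle.load(open("top.pkl","rb"));g=pickle.load(open("scene.pkl","rb"))
P=dict(paint=(314.8,244.4,301.5,172.5,.041),drop=(128.65,210.5,384.5,363.7,.045),sand=(189.7,245.5,376.9,284.3,.027),tape=(415.7,214.8,226.2,117.2,.021),
wide=(224.6,183.2,289.5,284.2,.005),sleeve=(282.7,182.4,256.3,227.4,.028),spin=(312.2,181.4,240.9,200.8,.031))
for n,(a,b,c,d,z) in P.items():
    e1,d1=ray(f,a,b);e2,d2=ray(g,c,d)
    s=np.linalg.lstsq(np.c_[d1,-d2],e2-e1,rcond=None)[0]
    print(n,at(f,a,b,z),at(g,c,d,z),((e1+d1*s[0]+e2+d2*s[1])/2).round(4))
q=lambda x,y:(170+x/6.5-.42,225+y/6.5-.42)
p=[at(f,*q(x-260,y),.027) for x,y in((341,181),(443,88))];v=p[1]-p[0];print("sander yaw",np.degrees(np.arctan2(v[1],v[0])),np.linalg.norm(v))
for u in(239.1,297.6):print("div",at(f,u,183,.013))
print(at(f,245.8,183.2,.013)) 
print(rot(robot.sense()["tcp_rot"]).round(3))
E
```

```text
paint [ 0.4854 -0.0803  0.041 ] [ 0.4828 -0.0796  0.041 ] [ 0.4844 -0.0794  0.0425]
drop [0.5712 0.3507 0.045 ] [0.5687 0.3503 0.045 ] [0.5703 0.3502 0.0477]
sand [0.4879 0.2127 0.027 ] [0.486  0.2151 0.027 ] [0.4868 0.2139 0.026 ]
tape [ 0.5518 -0.3247  0.021 ] [ 0.5492 -0.3238  0.021 ] [ 0.5506 -0.3232  0.0227]
wide [0.6383 0.1338 0.005 ] [0.6286 0.1255 0.005 ] [0.6343 0.1318 0.0235]
sleeve [ 0.6342 -0.0082  0.028 ] [ 0.6313 -0.0096  0.028 ] [ 0.6329 -0.0078  0.0321]
spin [ 0.6349 -0.0785  0.031 ] [ 0.6302 -0.0823  0.031 ] [ 0.6329 -0.0775  0.0394]
sander yaw -48.134103250472016 0.049146719117353084
div [0.6369 0.0975 0.013 ]
div [ 0.6346 -0.0443  0.013 ]
[0.6362 0.0813 0.013 ]
[[-0.954  0.3   -0.   ]
 [ 0.3    0.954 -0.001]
 [-0.    -0.001 -1.   ]]
```

Emit:
servo_tool:
  targets:
    - [0,-0.015,-0.007,0,0,0,-0.01]
    - [0,-0.045,-0.023,0,0,0,-0.04]
    - [0,-0.08,-0.041,0,0,0,-0.07]
    - [0,-0.117,-0.06,0,0,0,-0.1]
    - [0,-0.154,-0.079,0,0,0,-0.13]
    - [0,-0.191,-0.098,0,0,0,-0.16]
    - [0,-0.228,-0.117,0,0,0,-0.19]
    - [0,-0.265,-0.136,0,0,0,-0.22]
    - [0,-0.302,-0.155,0,0,0,-0.25]
    - [0,-0.335,-0.172,0,0,0,-0.28]
    - [0,-0.36,-0.185,0,0,0,-0.3]
    - [0,-0.37,-0.19,0,0,0,-0.305]

```text
time: 1.1
eef_pos: [0.5016, 0.3471, 0.1732]
tcp_rot: [0.005, 3.141, -0.002]
force: [-0.5, -0.2, -1.1]
width: 0.0941
grasp_force: 0.0
```

Emit:
servo_tool:
  targets:
    - [0,0.001,-0.015,0,0,0,0]
    - [0,0.002,-0.05,0,0,0,0]
    - [0,0.004,-0.09,0,0,0,0]
    - [0,0.006,-0.131,0,0,0,0]
    - [0,0.008,-0.172,0,0,0,0]
    - [0,0.01,-0.213,0,0,0,0]
    - [0,0.012,-0.254,0,0,0,0]
    - [0,0.014,-0.295,0,0,0,0]
    - [0,0.016,-0.336,0,0,0,0]
    - [0,0.017,-0.377,0,0,0,0]
    - [0,0.017,-0.41,0,0,0,0]
    - [0,0.017,-0.427,0,0,0,0]

```text
time: 2.1
eef_pos: [0.4801, -0.079, 0.1733]
tcp_rot: [0.005, 3.141, 0.0]
force: [0.2, 0.1, 0.2]
width: 0.0939
grasp_force: 0.0
```

```bash
python3 - <<'E'
from h import *
f=robot.grab_frame("wrist");import pickle;pickle.dump(f,open("w1.pkl","wb"))
s=robot.sense();print(s["eef_pos"],s["tcp_rot"],s["joint_pos"].round(2),f["eye"],rot(f["orientation"]).round(3).tolist(),f["mtx"][0,0])
cv2.imwrite("pics/w1.png",f["img"][:,:,::-1])
E
```

```text
[ 0.48022179 -0.08054884  0.17336673] [ 7.27856813e-03  3.14142462e+00 -7.85736165e-04] [-0.37  0.11  0.44  2.04 -0.06  1.    1.66] [ 0.40267915 -0.0772688   0.38427227] [[0.005, -0.964, -0.264], [1.0, 0.005, 0.001], [0.001, -0.264, 0.964]] 360.5775748009034
```

View pics/w1.png

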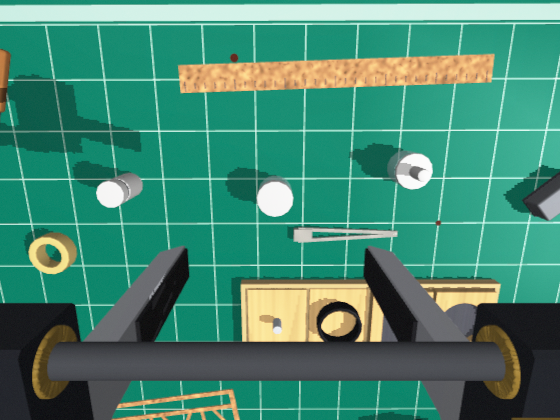

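The wrist view shows the paint lid centred at (275,198), tape at (52,252), spindle tip at (277,326) and sleeve rim at (339,322).

```bash
python3 - <<'E'
from h import *
import pickle
f=pickle.load(open("w1.pkl","rb"))
for n,u,v,z in(("paint",275,196.5,.041),("tape",51,252,.021),("spin",277,325,.037),("sleeve",339,322,.03)):print(n,at(f,u,v,z))
E
```

```text
paint [ 0.4808 -0.0782  0.041 ]
tape [ 0.5455 -0.3198  0.021 ]
spin [ 0.6255 -0.0768  0.037 ]
sleeve [ 0.6266 -0.0079  0.03  ]
```

Emit:
servo_tool:
  targets:
    - [0,-0.003,0,0.015,0,0,0]
    - [0,-0.003,0,0.04,0,0,0]
    - [0,-0.003,0,0.07,0,0,0]
    - [0,-0.003,0,0.1,0,0,0]
    - [0,-0.003,0,0.125,0,0,0]
    - [0,-0.003,0,0.145,0,0,0]
    - [0,-0.003,0,0.157,0,0,0]
    - [0,-0.003,0,0.157,0,0,0]
    - [1,-0.003,0,0.157,0,0,0]
    - [1,-0.003,0,0.157,0,0,0]
    - [1,-0.003,0,0.157,0,0,0]
    - [1,-0.003,0,0.157,0,0,0]
  squeeze: 15

```text
time: 3.15
eef_pos: [0.4852, -0.0753, 0.0172]
tcp_rot: [-0.0, 3.14, 0.0]
force: [0.8, 0.8, 0.9]
width: 0.0707
grasp_force: 0.0
```

Emit:
servo_tool:
  targets:
    - [1,0,0,0,0,0,0]
    - [1,0,0,0,0,0,0]
    - [1,0,0,0,0,0,0]
    - [1,0,0,0,0,0,0]

```text
time: 3.48
eef_pos: [0.4846, -0.0754, 0.0164]
tcp_rot: [-0.0, 3.141, 0.0]
force: [-1.4, -0.6, 0.0]
width: 0.0443
grasp_force: 0.0
```

Emit:
servo_tool:
  targets:
    - [1,0,0,0,0,0,0]
    - [1,0,0,0,0,0,0]
    - [1,0,0,0,0,0,0]
    - [1,0,0,-0.01,0,0,0]
    - [1,0,0,-0.03,0,0,0]
    - [1,0,0,-0.06,0,0,0]
    - [1,0,0,-0.085,0,0,0]
    - [1,0,0,-0.095,0,0,0]

```text
time: 4.15
eef_pos: [0.4859, -0.0758, 0.1149]
tcp_rot: [0.001, 3.138, 0.0]
force: [0.5, -0.5, 0.1]
width: 0.0005
grasp_force: 0.0
```

```bash
python3 - <<'E'
from h import *
f=robot.grab_frame("wrist");t=robot.grab_frame("top");import pickle;pickle.dump((f,t),open("w2.pkl","wb"))
s=robot.sense();print(s["eef_pos"],s["tcp_rot"],f["eye"],s["time"])
a=f["img"][:,:,::-1];b=cv2.resize(t["img"][190:310,240:400,::-1],(560,420))
cv2.imwrite("pics/w2.png",cv2.resize(np.hstack([a,b]),(800,300)))
E
```

```text
[ 0.48580827 -0.07536069  0.11335087] [-3.19552426e-04  3.13790477e+00  1.09866312e-03] [ 0.40768788 -0.07434319  0.3255014 ] 4.25
```

View pics/w2.png

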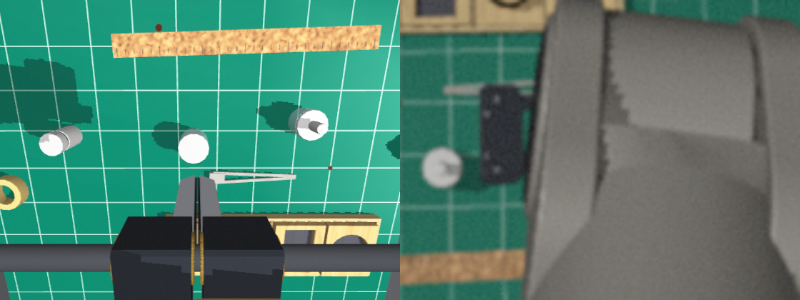

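The wrist view shows the pot still standing at about (270,207), on the -x side of the closed fingers. The grasp missed, so I'll measure the pot against the fingertips.

```bash
python3 - <<'E'
from h import *
import pickle
f,t=pickle.load(open("w2.pkl","rb"));w=pickle.load(open("w1.pkl","rb"))
def blob(f,u,v,r=30):
    c=f["img"][v-r:v+r,u-r:u+r].astype(int);m=((c.min(2)>150)&(c.max(2)-c.min(2)<30)).astype(np.uint8)
    n,l,s,ce=cv2.connectedComponentsWithStats(m);i=1+s[1:,4].argmax();return ce[i]+[u-r,v-r],s[i]
for g,p in((w,(275,197)),(f,(270,207))):
    c,s=blob(g,*p);print(c,s,at(g,*c,.041))
# project TCP into the image
def proj(f,p):
    q=rot(f["orientation"]).T@(np.array(p)-f["eye"]);m=f["mtx"];return m[0,2]+m[0,0]*q[0]/-q[2],m[1,2]-m[1,1]*q[1]/-q[2]
print(proj(f,[.4858,-.0754,.1134]),proj(w,[.480,-.0795,.1733]))
E
```

```text
[274.61876248 198.50998004] [  12   14   36   36 1002] [ 0.4828 -0.0786  0.041 ]
[270.62004175 207.30549756] [   9   10   44   42 1437] [ 0.4825 -0.0785  0.041 ]
(np.float64(274.1385546089239), np.float64(241.82687901502223)) (np.float64(272.6203029730217), np.float64(242.55875516225515))
```

```bash
python3 - <<'E'
from tiles import *
f,t=pickle.load(open("w2.pkl","rb"))
cv2.imwrite("pics/w2c.png",cv2.resize(f["img"][170:320,200:400,::-1],(800,600),interpolation=cv2.INTER_CUBIC))
E
```

```text
(no output)
```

View pics/w2c.png

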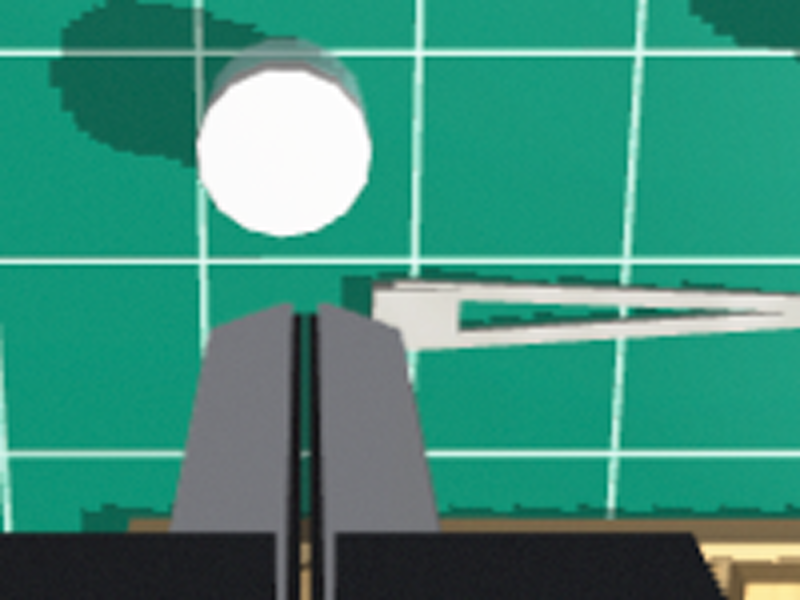

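The pot hasn't moved from (0.4827, -0.0785), so I probably lifted before the fingers gripped it. I'll retry and check the grip force before lifting.

Emit:
servo_tool:
  targets:
    - [0.3,0.003,-0.003,0,0,0,0]
    - [0.3,0.003,-0.003,0,0,0,0]
    - [0.3,0.003,-0.003,0,0,0,0]
    - [0.3,0.003,-0.003,0,0,0,0]
    - [0.3,0.003,-0.003,0,0,0,0]
    - [0.3,0.003,-0.003,0,0,0,0]
    - [0.3,0.003,-0.003,0.01,0,0,0]
    - [0.3,0.003,-0.003,0.03,0,0,0]
    - [0.3,0.003,-0.003,0.04,0,0,0]
    - [0.3,0.003,-0.003,0.045,0,0,0]

```text
time: 5.08
eef_pos: [0.4804, -0.0785, 0.0644]
tcp_rot: [0.0, -3.139, 0.001]
force: [0.2, -0.8, -0.4]
width: 0.0634
grasp_force: 0.0
```

Emit:
servo_tool:
  targets:
    - [0.3,0,0,0.015,0,0,0]
    - [0.3,0,0,0.035,0,0,0]
    - [0.3,0,0,0.046,0,0,0]
    - [0.3,0,0,0.049,0,0,0]
    - [1,0,0,0.049,0,0,0]
    - [1,0,0,0.049,0,0,0]
    - [1,0,0,0.049,0,0,0]
    - [1,0,0,0.049,0,0,0]
    - [1,0,0,0.049,0,0,0]
    - [1,0,0,0.049,0,0,0]
    - [1,0,0,0.049,0,0,0]
  squeeze: 20

```text
time: 6.0
eef_pos: [0.4817, -0.0784, 0.0176]
tcp_rot: [-0.0, 3.141, 0.0]
force: [0.5, 0.5, 0.7]
width: 0.0229
grasp_force: 0.0
```

```bash
python3 - <<'E'
from h import *
f=robot.grab_frame("wrist");t=robot.grab_frame("scene");import pickle;pickle.dump((f,t),open("w3.pkl","wb"))
s=robot.sense();print(s["eef_pos"],s["width"],s["grasp_force"],f["eye"],s["time"])
a=cv2.resize(f["img"][150:350,150:400,::-1],(500,400));b=cv2.resize(t["img"][110:260,240:350,::-1],(294,400),interpolation=cv2.INTER_CUBIC)
cv2.imwrite("pics/w3.png",np.hstack([a,b]))
E
```

```text
[ 0.48158152 -0.07842693  0.01739426] 0.014156643090718051 0.0 [ 0.40418643 -0.07694378  0.22845433] 6.1
```

View pics/w3.png

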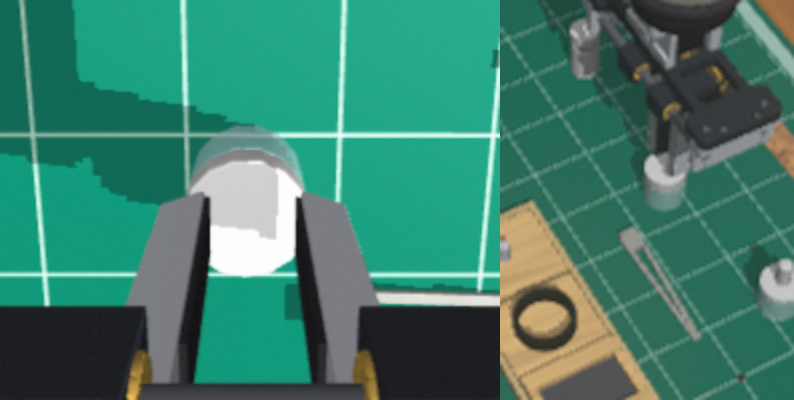

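The fingertips are closing just above the lid, at crop (208,197) and (296,195). So the real tips sit higher than the reported z. I'll estimate the offset from tip spacing and width.

```bash
python3 - <<'E'
from h import *
import pickle
f=pickle.load(open("w3.pkl","rb"))[0];w=pickle.load(open("w1.pkl","rb"))
print(f["mtx"])
for g,l,r,wd,e in((w,(187.5,250),(366,250),.094,(.4802,-.0805,.1734)),(f,(254,248),(298,247.5),.0229,(.4816,-.0784,.0174))):
    a=g["mtx"][0,0];D=a*wd/(r[0]-l[0]);o,d=ray(g,(l[0]+r[0])/2,(l[1]+r[1])/2);print(D,(o+d*D).round(4),e)
    q=rot(g["orientation"]).T@(np.array(e)-g["eye"]);print(q)
E
```

```text
[[360.5775748    0.         275.86692588]
 [  0.         360.5775748  212.31800137]
 [  0.           0.           1.        ]]
0.18988398897078387 [ 0.472  -0.077   0.2064] (0.4802, -0.0805, 0.1734)
[-0.0030151  -0.01900273 -0.22386792]
0.18766423779410654 [ 0.4717 -0.0768  0.0524] (0.4816, -0.0784, 0.0174)
[-0.00149423 -0.01876109 -0.22401942]
```

Emit:
servo_tool:
  targets:
    - [0.3,0,0,-0.01,0,0,0]
    - [0.3,0,0,-0.02,0,0,0]
    - [0.3,0,0,-0.02,0,0,0]
    - [0.3,0,0,-0.02,0,0,0]
    - [0.3,0,0,-0.02,0,0,0]
    - [0.3,0,0,-0.02,0,0,0]
    - [0.3,0,0,-0.02,0,0,0]
    - [0.3,0,0,-0.02,0,0,0]
    - [0.3,0,0,-0.02,0,0,0]
    - [0.3,0,0,-0.01,0,0,0]
    - [0.3,0,0,0,0,0,0]

```text
time: 7.02
eef_pos: [0.4819, -0.0784, 0.0167]
tcp_rot: [-0.001, 3.141, 0.0]
force: [0.0, 0.1, 0.0]
width: 0.0659
grasp_force: 0.0
```

Emit:
servo_tool:
  targets:
    - [0.3,0.001,0,0.004,0,0,0]
    - [0.3,0.001,0,0.01,0,0,0]
    - [0.3,0.001,0,0.016,0,0,0]
    - [0.3,0.001,0,0.022,0,0,0]
    - [0.3,0.001,0,0.026,0,0,0]
    - [0.3,0.001,0,0.028,0,0,0]
    - [0.3,0.001,0,0.03,0,0,0]

```text
time: 7.6
eef_pos: [0.4805, -0.0785, -0.013]
tcp_rot: [0.0, -3.141, 0.0]
force: [0.4, -0.3, -0.1]
width: 0.0656
grasp_force: 0.0
```

Emit:
servo_tool:
  targets:
    - [1,0,0,0.003,0,0,0]
    - [1,0,0,0.003,0,0,0]
    - [1,0,0,0.003,0,0,0]
    - [1,0,0,0.003,0,0,0]
    - [1,0,0,0.003,0,0,0]
    - [1,0,0,0.003,0,0,0]
    - [1,0,0,0.003,0,0,0]

```text
time: 8.18
eef_pos: [0.4807, -0.0785, -0.0155]
tcp_rot: [-0.0, 3.141, -0.0]
force: [-1.1, -0.1, 2.9]
width: 0.0356
grasp_force: 20.0
```

Emit:
servo_tool:
  targets:
    - [1,0,0,-0.012,0,0,0]
    - [1,0,0,-0.035,0,0,0]
    - [1,-0.01,0.014,-0.055,0,0,0]
    - [1,-0.025,0.035,-0.065,0,0,0]
    - [1,-0.047,0.065,-0.065,0,0,0]
    - [1,-0.069,0.096,-0.065,0,0,0]
    - [1,-0.09,0.127,-0.065,0,0,0]
    - [1,-0.112,0.158,-0.065,0,0,0]
    - [1,-0.132,0.185,-0.065,0,0,0]
    - [1,-0.145,0.203,-0.065,0,0,0]
    - [1,-0.149,0.21,-0.065,0,0,0]
    - [1,-0.149,0.21,-0.065,0,0,0]

```text
time: 9.18
eef_pos: [0.6298, 0.1336, 0.0487]
tcp_rot: [0.004, -3.141, -0.0]
force: [-0.4, -0.9, -0.8]
width: 0.0359
grasp_force: 20.0
```

```bash
python3 - <<'E'
from h import *
f=robot.grab_frame("wrist");t=robot.grab_frame("scene");import pickle;pickle.dump((f,t),open("w4.pkl","wb"))
s=robot.sense();print(s["eef_pos"],s["width"],s["grasp_force"],s["joint_pos"].round(2))
a=cv2.resize(f["img"][120:350,150:430,::-1],(485,400));b=cv2.resize(t["img"][170:320,200:310,::-1],(294,400),interpolation=cv2.INTER_CUBIC)
cv2.imwrite("pics/w4.png",np.hstack([a,b]))
E
```

```text
[0.62878203 0.13039388 0.04898632] 0.035743649058096 19.99984860420227 [-0.57  0.52  0.35  1.8  -0.23  0.86  1.46]
```

View pics/w4.png

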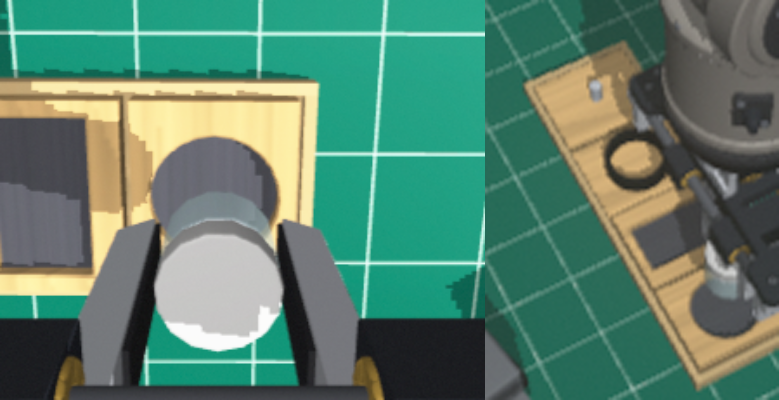

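The pot is held at crop (219,285). The recess spans 152..276 with its top edge at 137. I'll compute both positions.

```bash
python3 - <<'E'
from h import *
import pickle
f=pickle.load(open("w4.pkl","rb"))[0];c=lambda x,y:(150+x*280/485,120+y*230/400)
for z in(.02,.015):
    print(z,"top",at(f,*c(214,137),z),"L",at(f,*c(152,200),z),"R",at(f,*c(277,200),z))
print("caddy edges",at(f,*c(317,90),.015),at(f,*c(240,82),.015))
for z in(.1,.105):print("lid",at(f,*c(219,285),z))
E
```

```text
0.02 top [0.6085 0.1335 0.02  ] L [0.6346 0.1084 0.02  ] R [0.6345 0.159  0.02  ]
0.015 top [0.6096 0.1335 0.015 ] L [0.6363 0.1079 0.015 ] R [0.6362 0.1595 0.015 ]
caddy edges [0.5907 0.1741 0.015 ] [0.5875 0.1437 0.015 ]
lid [0.6322 0.1354 0.1   ]
lid [0.6297 0.1353 0.105 ]
```

Emit:
servo_tool:
  targets:
    - [1,-0.005,-0.001,0.005,0,0,0]
    - [1,-0.005,-0.001,0.017,0,0,0]
    - [1,-0.005,-0.001,0.03,0,0,0]
    - [1,-0.005,-0.001,0.042,0,0,0]
    - [1,-0.005,-0.001,0.05,0,0,0]
    - [1,-0.005,-0.001,0.054,0,0,0]
    - [1,-0.005,-0.001,0.056,0,0,0]
    - [1,-0.005,-0.001,0.058,0,0,0]
    - [1,-0.005,-0.001,0.059,0,0,0]

```text
time: 10.03
eef_pos: [0.6357, 0.13, -0.0086]
tcp_rot: [0.001, 3.14, 0.0]
force: [-5.6, -3.6, 30.1]
width: 0.0355
grasp_force: 20.0
```

Emit:
servo_tool:
  targets:
    - [1,0,0,-0.002,0,0,0]
    - [0.4,0,0,-0.002,0,0,0]
    - [0.4,0,0,-0.002,0,0,0]
    - [0.4,0,0,-0.002,0,0,0]
    - [0.4,0,0,-0.002,0,0,0]
    - [0.4,0,0,-0.01,0,0,0]
    - [0.4,0,0,-0.03,0,0,0]
    - [0.4,0,0,-0.06,0,0,0]
    - [0.3,0,0,-0.09,0,0,0]
    - [0.3,0,0,-0.1,0,0,0]

```text
time: 10.87
eef_pos: [0.6364, 0.1307, 0.0949]
tcp_rot: [0.0, 3.137, 0.002]
force: [0.4, -0.5, 0.9]
width: 0.0646
grasp_force: 0.0
```

```bash
python3 - <<'E'
from h import *
f=robot.grab_frame("wrist");t=robot.grab_frame("scene");import pickle;pickle.dump((f,t),open("w5.pkl","wb"))
s=robot.sense();print(s["eef_pos"],s["width"])
a=cv2.resize(f["img"][120:350,150:430,::-1],(485,400));b=cv2.resize(t["img"][170:320,200:310,::-1],(294,400),interpolation=cv2.INTER_CUBIC)
cv2.imwrite("pics/w5.png",np.hstack([a,b]))
E
```

```text
[0.63596276 0.13096575 0.09299742] 0.06587586718453883
```

View pics/w5.png

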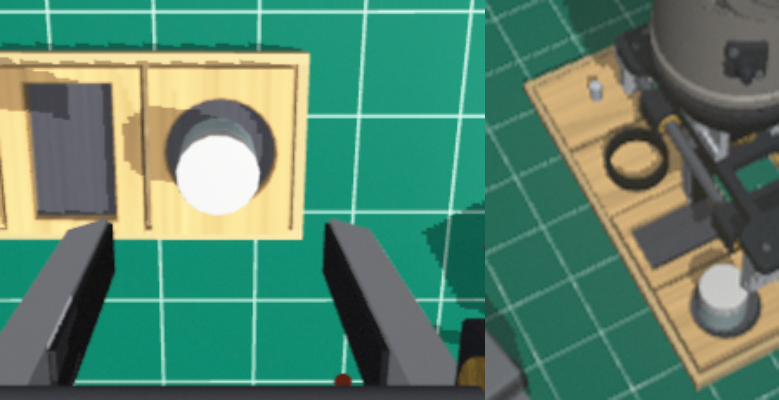

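The pot is seated and centred in the recess. Next is the dropper at about (0.569, 0.351).

Emit:
servo_tool:
  targets:
    - [0.3,0.004,0.014,0,0,0,0]
    - [0.3,0.014,0.045,0,0,0,0]
    - [0.3,0.025,0.082,0,0,0,0]
    - [0.3,0.036,0.12,0,0,0,0]
    - [0.3,0.047,0.155,0,0,0,0]
    - [0.3,0.058,0.19,0,0,0,0]
    - [0.3,0.064,0.212,0,0,0,0]
    - [0.3,0.067,0.22,0,0,0,0]
    - [0.3,0.067,0.22,0.005,0,0,0]
    - [0.3,0.067,0.22,0.005,0,0,0]

```text
time: 11.8
eef_pos: [0.5665, 0.3497, 0.0833]
tcp_rot: [0.001, -3.14, 0.003]
force: [0.7, -1.5, 0.2]
width: 0.0657
grasp_force: 0.0
```

```bash
python3 - <<'E'
from h import *
f=robot.grab_frame("wrist");import pickle;pickle.dump(f,open("w6.pkl","wb"))
s=robot.sense();print(s["eef_pos"],s["width"])
cv2.imwrite("pics/w6.png",f["img"][:,:,::-1])
E
```

```text
[0.56726649 0.34865858 0.08391706] 0.06539040124363722
```

View pics/w6.png

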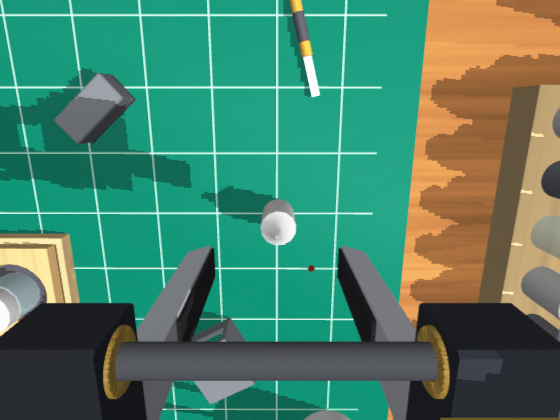

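Dropper shoulder is near (278,228). Sander top face is near (92,102), with a tipped-looking shading edge that is just shadow.

```bash
python3 - <<'E'
from h import *
import pickle
f=pickle.load(open("w6.pkl","rb"))
print(at(f,278,228,.045),at(f,280,236,.067),at(f,94,103,.027),at(f,55,121,.027),at(f,99,74,.027),at(f,133,100,.027),at(f,87,142,.027))
E
```

```text
[0.5692 0.3527 0.045 ] [0.5678 0.3539 0.067 ] [0.4817 0.222  0.027 ] [0.4941 0.1922 0.027 ] [0.4624 0.2281 0.027 ] [0.4797 0.2499 0.027 ] [0.509  0.2132 0.027 ]
```

Emit:
servo_tool:
  targets:
    - [0.3,-0.002,0.004,0.01,0,0,0]
    - [0.3,-0.002,0.004,0.03,0,0,0]
    - [0.3,-0.002,0.004,0.055,0,0,0]
    - [0.3,-0.002,0.004,0.075,0,0,0]
    - [0.3,-0.002,0.004,0.09,0,0,0]
    - [0.3,-0.002,0.004,0.095,0,0,0]
    - [0.3,-0.002,0.004,0.095,0,0,0]
    - [1,-0.002,0.004,0.095,0,0,0]
    - [1,-0.002,0.004,0.095,0,0,0]
    - [1,-0.002,0.004,0.095,0,0,0]
    - [1,-0.002,0.004,0.095,0,0,0]
    - [1,-0.002,0.004,0.095,0,0,0]
  squeeze: 15

```text
time: 12.85
eef_pos: [0.5698, 0.3548, -0.0091]
tcp_rot: [-0.0, 3.141, 0.001]
force: [-0.9, 0.0, -0.0]
width: 0.0357
grasp_force: 0.0
```

Emit:
servo_tool:
  targets:
    - [1,0,0,0,0,0,0]
    - [1,0,0,0,0,0,0]
    - [1,0,0,0,0,0,0]
    - [1,0,0,0,0,0,0]

```text
time: 13.18
eef_pos: [0.5696, 0.3547, -0.0095]
tcp_rot: [-0.0, 3.141, 0.0]
force: [-1.3, -0.8, 4.9]
width: 0.0256
grasp_force: 15.0
```

Emit:
servo_tool:
  targets:
    - [1,0,0,-0.012,0,0,0]
    - [1,0,0,-0.035,0,0,0]
    - [1,-0.001,-0.005,-0.065,0,0,0]
    - [1,-0.004,-0.02,-0.085,0,0,0]
    - [1,-0.009,-0.05,-0.09,0,0,0]
    - [1,-0.016,-0.088,-0.09,0,0,0]
    - [1,-0.023,-0.127,-0.09,0,0,0]
    - [1,-0.03,-0.166,-0.09,0,0,0]
    - [1,-0.037,-0.205,-0.09,0,0,0]
    - [1,-0.044,-0.244,-0.09,0,0,0]
    - [1,-0.051,-0.282,-0.09,0,0,0]
    - [1,-0.056,-0.31,-0.09,0,0,0]

```text
time: 14.18
eef_pos: [0.6258, 0.0406, 0.0813]
tcp_rot: [0.004, 3.141, -0.001]
force: [0.5, 0.6, 0.1]
width: 0.0253
grasp_force: 15.0
```

Emit:
servo_tool:
  targets:
    - [1,-0.005,-0.025,0,0,0,0]
    - [1,-0.008,-0.043,0,0,0,0]
    - [1,-0.01,-0.053,0,0,0,0]
    - [1,-0.01,-0.054,0,0,0,0]
    - [1,-0.01,-0.054,0,0,0,0]

```text
time: 14.6
eef_pos: [0.6355, -0.009, 0.0805]
tcp_rot: [0.0, 3.142, 0.001]
force: [-0.1, 0.3, -0.6]
width: 0.0258
grasp_force: 15.0
```

```bash
python3 - <<'E'
from h import *
f=robot.grab_frame("wrist");import pickle;pickle.dump(f,open("w7.pkl","wb"))
s=robot.sense();print(s["eef_pos"],s["width"],s["grasp_force"])
cv2.imwrite("pics/w7.png",cv2.resize(f["img"][120:330,140:420,::-1],(800,600)))
E
```

```text
[ 0.63543156 -0.00802797  0.08036928] 0.025775246272877216 14.999947659721329
```

View pics/w7.png

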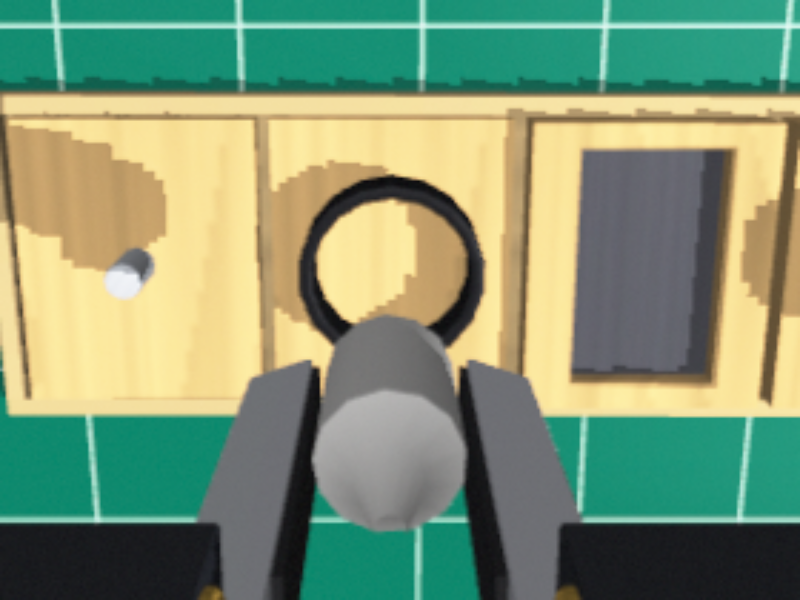

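The sleeve rim centre is near crop (392,268), the slot spans (582,150)-(712,382) and the spindle tip is at (124,283).

```bash
python3 - <<'E'
from h import *
import pickle
f=pickle.load(open("w7.pkl","rb"));c=lambda x,y:(140+x/2.857-.3,120+y/2.857-.3)
for n,x,y,z in(("rimL",300,268,.03),("rimR",484,268,.03),("rimtop",392,177,.03),("slot",582,150,.018),("slot",735,150,.018),("slot",712,382,.018),("slot",572,382,.018),("spin",124,283,.036),("spinbase",145,258,.018)):print(n,at(f,*c(x,y),z))
E
```

```text
rimL [ 0.6306 -0.0309  0.03  ]
rimR [0.6307 0.0176 0.03  ]
rimtop [ 0.6064 -0.0067  0.03  ]
slot [0.6014 0.0442 0.018 ]
slot [0.6015 0.085  0.018 ]
slot [0.6678 0.0843 0.018 ]
slot [0.6678 0.0445 0.018 ]
spin [ 0.6329 -0.0759  0.036 ]
spinbase [ 0.631  -0.0745  0.018 ]
```

Emit:
servo_tool:
  targets:
    - [1,0.001,0.001,0.008,0,0,0]
    - [1,0.001,0.001,0.025,0,0,0]
    - [1,0.001,0.001,0.042,0,0,0]
    - [1,0.001,0.001,0.057,0,0,0]
    - [1,0.001,0.001,0.067,0,0,0]
    - [1,0.001,0.001,0.073,0,0,0]
    - [1,0.001,0.001,0.076,0,0,0]
    - [1,0.001,0.001,0.078,0,0,0]
    - [1,0.001,0.001,0.08,0,0,0]

```text
time: 15.4
eef_pos: [0.6353, -0.0079, 0.0016]
tcp_rot: [-0.001, 3.14, 0.001]
force: [-6.1, 1.9, 21.8]
width: 0.0257
grasp_force: 15.0
```

Emit:
servo_tool:
  targets:
    - [1,0,0,-0.002,0,0,0]
    - [0.45,0,0,-0.002,0,0,0]
    - [0.45,0,0,-0.002,0,0,0]
    - [0.45,0,0,-0.002,0,0,0]
    - [0.45,0,0,-0.002,0,0,0]
    - [0.45,0,0,-0.012,0,0,0]
    - [0.45,0,0,-0.035,0,0,0]
    - [0.3,0,0,-0.065,0,0,0]
    - [0.3,0,0,-0.095,0,0,0]
    - [0.3,0,0,-0.105,0,0,0]

```text
time: 16.23
eef_pos: [0.6364, -0.0088, 0.1101]
tcp_rot: [0.001, 3.137, 0.001]
force: [0.5, -0.4, 0.7]
width: 0.0652
grasp_force: 0.0
```

Emit:
servo_tool:
  targets:
    - [0.3,0.008,0.012,0,0,0,0.04]
    - [0.3,0.024,0.036,0,0,0,0.14]
    - [0.3,0.044,0.066,0,0,0,0.25]
    - [0.3,0.064,0.096,0,0,0,0.36]
    - [0.3,0.084,0.126,0,0,0,0.47]
    - [0.3,0.104,0.157,0,0,0,0.58]
    - [0.3,0.124,0.187,0,0,0,0.69]
    - [0.3,0.139,0.21,0,0,0,0.79]
    - [0.3,0.148,0.222,0,0,0,0.843]
    - [0.3,0.15,0.225,0,0,0,0.843]
    - [0.3,0.15,0.225,0,0,0,0.843]
    - [0.3,0.15,0.225,0,0,0,0.843]

```text
time: 17.23
eef_pos: [0.485, 0.2159, 0.1056]
tcp_rot: [1.283, 2.867, 0.0]
force: [-0.4, -0.2, -0.3]
width: 0.0654
grasp_force: 0.0
```

```bash
python3 - <<'E'
from h import *
f=robot.grab_frame("wrist");import pickle;pickle.dump(f,open("w8.pkl","wb"))
s=robot.sense();print(s["eef_pos"],s["width"],rot(s["tcp_rot"]).round(3).tolist(),s["joint_pos"].round(2))
def proj(f,p):
    q=rot(f["orientation"]).T@(np.array(p)-f["eye"]);m=f["mtx"];return m[0,2]+m[0,0]*q[0]/-q[2],m[1,2]-m[1,1]*q[1]/-q[2]
u,v=proj(f,[.4865,.216,.027]);print(u,v)
c=f["img"].astype(int);m=((c.max(2)-c.min(2)<25)&(c.max(2)>60)&(c.max(2)<190)).astype(np.uint8)
n,l,st,ce=cv2.connectedComponentsWithStats(m);i=l[int(v),int(u)];print(i,st[i],ce[i])
if i:
    r=cv2.minAreaRect(np.argwhere(l==i)[:,::-1].astype(np.float32));print(r);b=cv2.boxPoints(r)
    for p in b:print(p,at(f,*p,.027))
    print(at(f,*r[0],.027))
E
```

```text
[0.48521958 0.21545627 0.10551545] 0.066071974395694 [[-0.666, 0.746, 0.0], [0.746, 0.666, -0.0], [-0.0, 0.0, -1.0]] [-0.99  0.3   0.54  2.02 -0.2   0.87  0.39]
276.5559041205301 212.34729159800207
20 [ 262  178   29   62 1735] [275.63688761 208.39481268]
((276.0, 208.5), (61.0, 28.0), 90.0)
[262. 178.] [0.4585 0.2297 0.027 ]
[290. 178.] [0.4754 0.2448 0.027 ]
[290. 239.] [0.5107 0.2061 0.027 ]
[262. 239.] [0.4929 0.1903 0.027 ]
[0.484  0.2182 0.027 ]
```

Emit:
servo_tool:
  targets:
    - [0.4,0.002,0,0.015,0,0,0]
    - [0.4,0.002,0,0.04,0,0,0]
    - [0.4,0.002,0,0.07,0,0,0]
    - [0.4,0.002,0,0.095,0,0,0]
    - [0.4,0.002,0,0.113,0,0,0]
    - [0.4,0.002,0,0.122,0,0,0]
    - [0.4,0.002,0,0.122,0,0,0]
    - [1,0.002,0,0.122,0,0,0]
    - [1,0.002,0,0.122,0,0,0]
    - [1,0.002,0,0.122,0,0,0]
    - [1,0.002,0,0.122,0,0,0]
    - [1,0.002,0,0.122,0,0,0]
  squeeze: 20

```text
time: 18.28
eef_pos: [0.4835, 0.2184, -0.016]
tcp_rot: [1.284, 2.866, 0.002]
force: [0.0, -0.1, -0.9]
width: 0.0263
grasp_force: 0.0
```

Emit:
servo_tool:
  targets:
    - [1,0,0,0,0,0,0]
    - [1,0,0,0,0,0,0]
    - [1,0,0,0,0,0,0]
    - [1,0,0,0,0,0,0]

```text
time: 18.62
eef_pos: [0.4834, 0.2184, -0.0161]
tcp_rot: [1.285, 2.867, 0.001]
force: [-2.0, -0.3, 7.9]
width: 0.0236
grasp_force: 20.0
```

Emit:
servo_tool:
  targets:
    - [1,0,0,-0.012,0,0,0]
    - [1,0,0,-0.035,0,0,0]
    - [1,-0.01,0,-0.06,0,0,-0.04]
    - [1,-0.03,0.001,-0.075,0,0,-0.13]
    - [1,-0.06,0.003,-0.08,0,0,-0.24]
    - [1,-0.09,0.004,-0.08,0,0,-0.35]
    - [1,-0.12,0.006,-0.08,0,0,-0.46]
    - [1,-0.15,0.007,-0.08,0,0,-0.57]
    - [1,-0.18,0.008,-0.08,0,0,-0.68]
    - [1,-0.203,0.009,-0.08,0,0,-0.78]
    - [1,-0.214,0.01,-0.08,0,0,-0.843]
    - [1,-0.217,0.01,-0.08,0,0,-0.843]

```text
time: 19.62
eef_pos: [0.6363, 0.06, 0.0642]
tcp_rot: [-0.001, 3.141, -0.002]
force: [-0.3, -0.3, -0.6]
width: 0.0235
grasp_force: 20.0
```

Emit:
servo_tool:
  targets:
    - [1,0,0,0,0,0,0]
    - [1,0,0,0,0,0,0]
    - [1,0,0,0,0,0,0]

```text
time: 19.87
eef_pos: [0.6343, 0.064, 0.0635]
tcp_rot: [-0.0, -3.141, -0.0]
force: [0.0, 0.3, -0.8]
width: 0.0236
grasp_force: 20.0
```

```bash
python3 - <<'E'
from h import *
f=robot.grab_frame("wrist");t=robot.grab_frame("scene");import pickle;pickle.dump((f,t),open("w9.pkl","wb"))
s=robot.sense();print(s["eef_pos"],s["width"],s["grasp_force"],s["tcp_rot"])
a=cv2.resize(f["img"][120:350,150:430,::-1],(485,400));b=cv2.resize(t["img"][170:320,200:310,::-1],(294,400),interpolation=cv2.INTER_CUBIC)
cv2.imwrite("pics/w9.png",np.hstack([a,b]))
E
```

```text
[0.63443982 0.06391147 0.06342048] 0.023710665052661704 19.999313950538635 [ 9.77460327e-04 -3.14133711e+00 -3.23833339e-04]
```

View pics/w9.png

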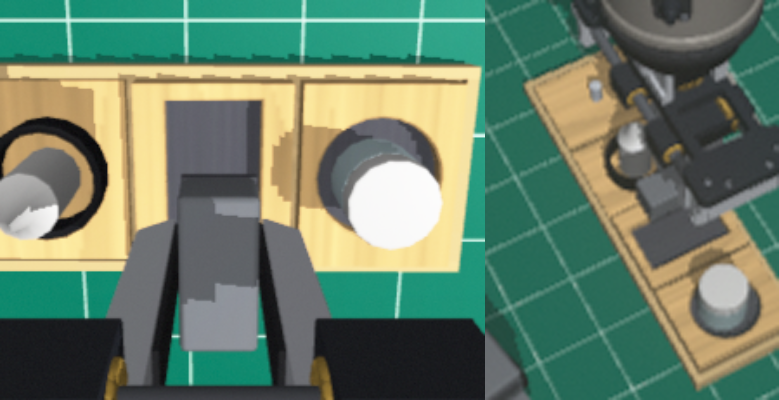

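The block is aligned over the slot (165..262 in the crop, block 178..260), and the bottle stands in the sleeve. I'll lower it now.

Emit:
servo_tool:
  targets:
    - [1,0,-0.002,0.008,0,0,0]
    - [1,0,-0.002,0.025,0,0,0]
    - [1,0,-0.002,0.042,0,0,0]
    - [1,0,-0.002,0.055,0,0,0]
    - [1,0,-0.002,0.063,0,0,0]
    - [1,0,-0.002,0.067,0,0,0]
    - [1,0,-0.002,0.069,0,0,0]
    - [1,0,-0.002,0.07,0,0,0]
    - [1,0,-0.002,0.071,0,0,0]

```text
time: 20.72
eef_pos: [0.6354, 0.0608, -0.006]
tcp_rot: [0.0, 3.141, 0.001]
force: [-10.1, 0.3, 30.0]
width: 0.0238
grasp_force: 20.0
```

Emit:
servo_tool:
  targets:
    - [1,0,0,-0.002,0,0,0]
    - [0.5,0,0,-0.002,0,0,0]
    - [0.5,0,0,-0.002,0,0,0]
    - [0.5,0,0,-0.002,0,0,0]
    - [0.5,0,0,-0.002,0,0,0]
    - [0.5,0,0,-0.01,0,0,0]
    - [0.5,0,0,-0.03,0,0,0]
    - [0.5,0,0,-0.06,0,0,0]
    - [0.3,0,0,-0.09,0,0,0]
    - [0.3,0,0,-0.11,0,0,0]
    - [0.3,0,0,-0.12,0,0,0]

```text
time: 21.63
eef_pos: [0.6364, 0.0607, 0.1158]
tcp_rot: [0.0, 3.138, 0.001]
force: [0.4, -1.3, 0.7]
width: 0.0635
grasp_force: 0.0
```

```bash
python3 - <<'E'
from h import *
f=robot.grab_frame("wrist");import pickle;pickle.dump(f,open("w10.pkl","wb"))
s=robot.sense();print(s["eef_pos"],s["width"])
# top face of the block: grey, low saturation, medium brightness near slot
def proj(f,p):
    q=rot(f["orientation"]).T@(np.array(p)-f["eye"]);m=f["mtx"];return m[0,2]+m[0,0]*q[0]/-q[2],m[1,2]-m[1,1]*q[1]/-q[2]
for z in(.010,.018,.034,.042):print(z,[np.round(proj(f,[x,.062,z]),1) for x in(.61,.635,.66)])
u=int(proj(f,[.635,.062,.034])[0]);g=f["img"].mean(2)
print("col",[(v,int(g[v,u])) for v in range(150,250,2)])
v=int(proj(f,[.645,.062,.034])[1]);print("row",v,[(x,int(g[v,x])) for x in range(u-32,u+32,2)])
E
```

```text
[0.63668415 0.06081031 0.11621089] 0.06506152465696054
0.01 [array([275.4, 172.9]), array([275.5, 200.4]), array([275.5, 226.8])]
0.018 [array([275.4, 174.4]), array([275.5, 202.6]), array([275.5, 229.6])]
0.034 [array([275.4, 177.7]), array([275.5, 207.2]), array([275.6, 235.4])]
0.042 [array([275.4, 179.5]), array([275.5, 209.7]), array([275.6, 238.6])]
col [(150, 206), (152, 142), (154, 122), (156, 173), (158, 211), (160, 210), (162, 210), (164, 156), (166, 98), (168, 97), (170, 96), (172, 98), (174, 92), (176, 67), (178, 53), (180, 58), (182, 62), (184, 122), (186, 143), (188, 143), (190, 143), (192, 142), (194, 142), (196, 141), (198, 141), (200, 143), (202, 142), (204, 142), (206, 143), (208, 142), (210, 142), (212, 141), (214, 140), (216, 141), (218, 140), (220, 143), (222, 142), (224, 142), (226, 142), (228, 143), (230, 143), (232, 141), (234, 142), (236, 143), (238, 144), (240, 146), (242, 205), (244, 205), (246, 207), (248, 198)]
row 218 [(243, 207), (245, 207), (247, 172), (249, 149), (251, 148), (253, 129), (255, 69), (257, 64), (259, 65), (261, 61), (263, 114), (265, 141), (267, 141), (269, 140), (271, 142), (273, 141), (275, 140), (277, 141), (279, 143), (281, 143), (283, 144), (285, 143), (287, 144), (289, 141), (291, 92), (293, 78), (295, 64), (297, 63), (299, 101), (301, 190), (303, 204), (305, 202)]
```

Emit:
servo_tool:
  targets:
    - [0.2,0.003,-0.012,0,0,0,0.05]
    - [0.2,0.009,-0.04,0,0,0,0.15]
    - [0.2,0.017,-0.077,0,0,0,0.27]
    - [0.2,0.026,-0.115,0,0,0,0.39]
    - [0.2,0.035,-0.153,0,0,0,0.51]
    - [0.2,0.044,-0.191,0,0,0,0.63]
    - [0.2,0.053,-0.229,0,0,0,0.75]
    - [0.2,0.061,-0.267,0,0,0,0.87]
    - [0.2,0.07,-0.305,0,0,0,0.99]
    - [0.2,0.078,-0.342,0,0,0,1.11]
    - [0.2,0.085,-0.372,0,0,0,1.22]
    - [0.2,0.0875,-0.3845,0,0,0,1.3]

```text
time: 22.68
eef_pos: [0.5449, -0.3285, 0.1116]
tcp_rot: [-1.914, -2.491, 0.004]
force: [-0.5, 0.4, -0.0]
width: 0.0754
grasp_force: 0.0
```

Emit:
servo_tool:
  targets:
    - [0.2,0,0,0,0,0,0.1]
    - [0.2,0,0,0,0,0,0.2]
    - [0.2,0,0,0,0,0,0.271]
    - [0.2,0,0,0,0,0,0.271]
    - [0.2,0,0,0,0,0,0.271]

```text
time: 23.1
eef_pos: [0.5472, -0.3236, 0.1114]
tcp_rot: [-2.218, -2.223, 0.002]
force: [0.5, 0.2, 0.4]
width: 0.0752
grasp_force: 0.0
```

```bash
python3 - <<'E'
from h import *
f=robot.grab_frame("wrist");import pickle;pickle.dump(f,open("w11.pkl","wb"))
s=robot.sense();print(s["eef_pos"],s["width"],rot(s["tcp_rot"]).round(3).tolist(),s["joint_pos"].round(2))
h=cv2.cvtColor(f["img"],cv2.COLOR_RGB2HSV);m=((h[...,0]>12)&(h[...,0]<32)&(h[...,1]>60)&(h[...,2]>110)).astype(np.uint8)
n,l,st,ce=cv2.connectedComponentsWithStats(m)
for i in range(1,n):
    if 300<st[i,4]<6000:
        hull=cv2.convexHull(np.argwhere(l==i)[:,::-1].astype(np.int32));print(st[i],ce[i],at(f,*ce[i],.018),cv2.minEnclosingCircle(hull))
E
```

```text
[ 0.54727833 -0.32358258  0.11161905] 0.07518222679117033 [[-0.003, 1.0, -0.001], [1.0, 0.003, -0.0], [-0.0, -0.001, -1.0]] [-0.13  0.53  0.78  1.79 -0.43  1.    0.82]
[ 35   0  37  21 679] [53.08836524  9.8365243 ] [ 0.3772 -0.1693  0.018 ] ((53.0, 9.5), 20.35323143005371)
[ 517    0   43  239 4093] [538.29635964 121.82213535] [ 0.7611 -0.2514  0.018 ] ((538.0, 119.0), 120.83883666992188)
[ 256  181   50   51 1396] [279.87464183 206.42048711] [ 0.5499 -0.3231  0.018 ] ((280.0, 206.0), 25.553964614868164)
[   0  201   21  118 1284] [  6.59423676 273.41978193] [ 0.2994 -0.3868  0.018 ] ((0.0, 259.5), 58.500099182128906)
[ 50 217  68  29 911] [ 83.25137212 230.6597146 ] [ 0.3755 -0.3454  0.018 ] ((83.63043212890625, 229.12608337402344), 33.88269805908203)
[ 79 325  32  74 712] [ 90.02949438 361.71348315] [ 0.3632 -0.4813  0.018 ] ((97.0, 362.0), 37.643157958984375)
[452 327  22  72 448] [465.62276786 366.140625  ] [ 0.7343 -0.486   0.018 ] ((459.5, 362.5), 36.09026336669922)
[ 179  332  195   10 1728] [275.74074074 336.984375  ] [ 0.5464 -0.4532  0.018 ] ((276.0, 340.5), 97.00138854980469)
```

Emit:
servo_tool:
  targets:
    - [0.25,0,0.003,0.015,0,0,0]
    - [0.25,0,0.003,0.045,0,0,0]
    - [0.25,0,0.003,0.08,0,0,0]
    - [0.25,0,0.003,0.108,0,0,0]
    - [0.25,0,0.003,0.124,0,0,0]
    - [0.25,0,0.003,0.132,0,0,0]
    - [0.25,0,0.003,0.135,0,0,0]
    - [0.25,0,0.003,0.135,0,0,0]
    - [1,0,0.003,0.135,0,0,0]
    - [1,0,0.003,0.135,0,0,0]
    - [1,0,0.003,0.135,0,0,0]
    - [1,0,0.003,0.135,0,0,0]
  squeeze: 20

```text
time: 24.15
eef_pos: [0.5511, -0.3239, -0.0219]
tcp_rot: [2.22, 2.221, 0.001]
force: [0.7, -0.7, 0.0]
width: 0.0474
grasp_force: 0.0
```

Emit:
servo_tool:
  targets:
    - [1,0,0,0,0,0,0]
    - [1,0,0,0,0,0,0]
    - [1,0,0,0,0,0,0]
    - [1,0,0,0,0,0,0]

```text
time: 24.48
eef_pos: [0.551, -0.3239, -0.0221]
tcp_rot: [2.221, 2.221, 0.001]
force: [-0.4, 0.6, 7.4]
width: 0.0433
grasp_force: 20.0
```

Emit:
servo_tool:
  targets:
    - [1,0,0,-0.012,0,0,0]
    - [1,0,0,-0.035,0,0,0]
    - [1,0.01,0.003,-0.06,0,0,0]
    - [1,0.03,0.01,-0.073,0,0,0]
    - [1,0.062,0.021,-0.075,0,0,0]
    - [1,0.098,0.033,-0.075,0,0,0]
    - [1,0.135,0.045,-0.075,0,0,0]
    - [1,0.172,0.057,-0.075,0,0,0]
    - [1,0.207,0.069,-0.075,0,0,0]
    - [1,0.232,0.077,-0.075,0,0,0]
    - [1,0.243,0.081,-0.075,0,0,0]
    - [1,0.246,0.082,-0.075,0,0,0]

```text
time: 25.48
eef_pos: [0.6334, -0.075, 0.0527]
tcp_rot: [-2.217, -2.225, -0.001]
force: [0.3, -0.2, -0.6]
width: 0.0435
grasp_force: 20.0
```

Emit:
servo_tool:
  targets:
    - [1,0,0,0,0,0,0]
    - [1,0,0,0,0,0,0]
    - [1,0,0,0,0,0,0]

```text
time: 25.73
eef_pos: [0.632, -0.0801, 0.0526]
tcp_rot: [2.224, 2.218, -0.001]
force: [0.7, -0.1, -1.4]
width: 0.0435
grasp_force: 20.0
```

```bash
python3 - <<'E'
from h import *
f=robot.grab_frame("wrist");t=robot.grab_frame("scene");import pickle;pickle.dump((f,t),open("w12.pkl","wb"))
s=robot.sense();print(s["eef_pos"],s["width"],s["grasp_force"],s["tcp_rot"])
def proj(f,p):
    q=rot(f["orientation"]).T@(np.array(p)-f["eye"]);m=f["mtx"];return m[0,2]+m[0,0]*q[0]/-q[2],m[1,2]-m[1,1]*q[1]/-q[2]
print(proj(f,[.633,-.0765,.036]),proj(f,[.633,-.0765,.018]))
# spindle: grey/blue low-saturation among wood
h=cv2.cvtColor(f["img"],cv2.COLOR_RGB2HSV);u,v=map(int,proj(f,[.633,-.0765,.027]))
m=((h[...,1]<50)&(h[...,2]>100)).astype(np.uint8);n,l,st,ce=cv2.connectedComponentsWithStats(m)
for i in range(1,n):
    if st[i,4]>25 and abs(ce[i]-[u,v]).max()<90:print(st[i],ce[i].round(1))
E
```

```text
[ 0.63213997 -0.07958871  0.0524688 ] 0.04326847146573961 19.99986216891557 [ 2.22383988e+00  2.21872337e+00 -4.41123097e-04]
(np.float64(278.4486954636264), np.float64(230.51202376388017)) (np.float64(278.2468760913662), np.float64(222.6151473899893))
[272 217  13   8  84] [278.4 221. ]
[ 180  246   53   96 2316] [203.7 294.9]
[ 320  246   52   83 2087] [347.  290.3]
```

Emit:
servo_tool:
  targets:
    - [1,0.0025,0.001,0.005,0,0,0]
    - [1,0.0025,0.001,0.015,0,0,0]
    - [1,0.0025,0.001,0.027,0,0,0]
    - [1,0.0025,0.001,0.038,0,0,0]
    - [1,0.0025,0.001,0.046,0,0,0]
    - [1,0.0025,0.001,0.051,0,0,0]
    - [1,0.0025,0.001,0.054,0,0,0]
    - [1,0.0025,0.001,0.056,0,0,0]
    - [1,0.0025,0.001,0.058,0,0,0]

```text
time: 26.58
eef_pos: [0.6338, -0.0755, -0.0057]
tcp_rot: [2.221, 2.221, 0.0]
force: [0.2, 0.4, 0.0]
width: 0.0433
grasp_force: 20.0
```

Emit:
servo_tool:
  targets:
    - [1,0,0,0.001,0,0,0]
    - [1,0,0,0.002,0,0,0]
    - [1,0,0,0.003,0,0,0]
    - [1,0,0,0.004,0,0,0]

```text
time: 26.92
eef_pos: [0.6339, -0.0753, -0.0085]
tcp_rot: [-2.222, -2.221, -0.001]
force: [-8.8, 3.0, 27.0]
width: 0.0432
grasp_force: 20.0
```

Emit:
servo_tool:
  targets:
    - [1,0,0,-0.001,0,0,0]
    - [0.4,0,0,-0.001,0,0,0]
    - [0.4,0,0,-0.001,0,0,0]
    - [0.4,0,0,-0.001,0,0,0]
    - [0.4,0,0,-0.001,0,0,0]
    - [0.4,0,0,-0.01,0,0,0]
    - [0.4,0,0,-0.03,0,0,0]
    - [0.4,0,0,-0.06,0,0,0]
    - [0.3,0,0,-0.09,0,0,0]
    - [0.3,0,0,-0.12,0,0,0]
    - [0.3,0,0,-0.14,0,0,0]
    - [0.3,0,0,-0.15,0,0,0]

```text
time: 27.92
eef_pos: [0.6347, -0.0757, 0.1437]
tcp_rot: [2.22, 2.219, 0.004]
force: [0.4, -0.2, 0.7]
width: 0.0659
grasp_force: 0.0
```

Emit:
servo_tool:
  targets:
    - [0.3,-0.012,-0.006,0,0,0,0]
    - [0.3,-0.045,-0.022,0,0,0,0]
    - [0.3,-0.08,-0.04,0,0,0,0]
    - [0.3,-0.115,-0.057,0,0,0,0]
    - [0.3,-0.15,-0.075,0,0,0,0]
    - [0.3,-0.185,-0.092,0,0,0,0]
    - [0.3,-0.212,-0.106,0,0,0,0]
    - [0.3,-0.22,-0.11,0,0,0,0]

```text
time: 28.58
eef_pos: [0.519, -0.3005, 0.1397]
tcp_rot: [-2.228, -2.214, 0.003]
force: [0.3, 0.1, -0.1]
width: 0.0654
grasp_force: 0.0
```

```bash
python3 - <<'E'
from h import *
t=robot.grab_frame("scene");g=robot.grab_frame("top");import pickle;pickle.dump((t,g),open("w13.pkl","wb"))
print(robot.sense()["eef_pos"])
b=cv2.resize(t["img"][170:330,200:340,::-1],(525,600),interpolation=cv2.INTER_CUBIC);a=cv2.resize(g["img"][150:270,90:350,::-1],(270,125));w=np.zeros((600,275,3),np.uint8)
c=cv2.resize(g["img"][160:210,200:330,::-1],(270,104));w[:125,:270]=a;w[130:234,:270]=c
d=cv2.resize(t["img"][100:400,180:460,::-1],(270,289));w[300:589,:270]=d
cv2.imwrite("pics/final.png",np.hstack([b,w]))
E
```

```text
[ 0.52108028 -0.29780501  0.13951879]
```

View pics/final.png

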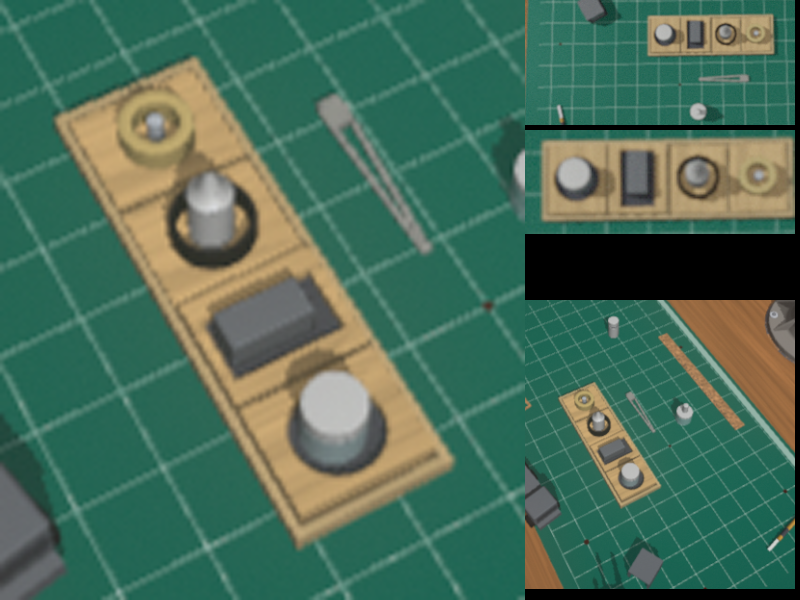

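The final picture shows all four items in their places: the tape around the spindle, the dropper in the sleeve, the block flat in its slot and the pot in the recess. Both look-alikes are still standing, and the robot is clear.

```bash
python3 -c "
from station import robot
print(robot.close_job())"
```

```text
the job is handed in; nothing more can be done
None
```

The job is handed in at about 29 s: the paint pot, dropper bottle, sanding block and tape roll were placed in that order and looked fully down in the final picture, the cement pot and flat-capped bottle were never touched, and the hand-in returned no verdict.

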